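# Lock a quarter-turn stop against a test plate in a T-slot fixture

### The arm

A 6-joint arm with a two-finger parallel gripper is mounted at the origin on a cart in front of the work surface, level with it; the furniture and walls round the work are solid. World frame = base frame: x ahead of the robot, y to its left, z up, the work surface at z = 0. Lengths are in m, angles in rad, forces in N, time in s.
With the tool pointing down it reaches from about 0.375 to 0.9 m from the base axis. Payload 3.1 kg.
Tool frame: the origin (TCP) lies at the very end of the fingers, on their centre line; the grasp point (between the pads) lies 19 mm behind it; z points along the fingers, x is the direction in which the jaws open and shut, and the axes are right-handed (so a half turn about z gives the same grasp; the last joint's range is limited). The gripper opens to 87 mm and grips with 3 to 60 N. Pads are 19 mm wide; open, the fingers measure 117 mm over their backs; the gripper's body (75 mm by 190 mm) begins 51 mm behind the grasp point.
Start: joints at [-1.302, 0.527, 1.433, -0, 1.181, -0.178], TCP at [0.271, -0.563, 0.223] pointing down, gripper open.
Joint ranges: [-3.08, 3.08], [-0.75, 2.2], [0.22, 2.44], [-1.43, 4.57], [0, 2.65], [-2.85, 2.85]. Speed limits (rad/s): [2.79, 2.79, 3.14, 3.14, 3.14, 3.14].

### API

Orientations are given as a unit quaternion [x, y, z, w].
In Python, from rig import robot gives the robot as it stands. The module is installed in compiled form; this text tells all that it offers.
- The arm moves only by the shell command python3 -m creep 'ROWS' [OPENING] [FORCE]. ROWS is a JSON object of lists of equal length, an entry for each row: "dp": the shift along the tool's x, y, z in cm, a list of three; "turn": the turn, a rotation vector about the tool's x, y, z in degrees, a list of three. In form: {"dp": [[x, y, z], ...], "turn": [[wx, wy, wz], ...]}. A call has 1 to 20 rows; each row shifts and turns the commanded pose from where the row before left it, along the tool's axes as they then stand; what a row does not reach is not made up. A row lasts 1/10 s, in which the tool goes at most 50 mm and 8.59 degrees, less where a joint would pass 70% of its speed; a pose out of reach is approached as far as the arm can. A call is refused whole if a number of a shift passes 5 or a number of a turn 8.59, either way. A call with a gripper value outside its range is refused whole. OPENING is the gripper command: -1 is fully open, 1 is shut, values between are in proportion, set as the call begins (- or left out, the last holds). The fingers move at their own pace and stop on an object; FORCE is the grip in N (left out, the last holds). Time passes only in rows, so rows that do not move let the fingers close. It gives the time, the measured TCP pose, the force and the opening at its end, in the units of the state.
- robot.get_obs(): the state, without advancing time (a new reading comes with each control period).
- robot.camera(name): name is "scene" or "top" or "wrist"; returns the picture (400x640x3 uint8, red, green, blue); there is no depth.
- robot.calibration(name): a dict with "fx", "fy", "cx", "cy" (pixels), "rvec" (rotation vector, rad) and "tvec" (3), from world to camera coordinates, as OpenCV has them. Camera axes: x right, y down, z forward; pixel columns grow to the right and rows downward; lengths in m; the calibration is good to about 2 mm. A picture is of the moment at which its call begins: read the wrist's pose just before it. calibration takes no time and is no camera call; for the wrist camera it gives the pose at the moment of the call.
- robot.hand_in(): hands the job in, once; it reports no verdict.
Trained networks look in the newest picture that a camera, given by its name, has taken for a name from the list of things; names that differ only in an ending like _2 or _b are one class to them, and where a whole thing is asked for, a point or a joint stands for the part that bears it (a point fixed in the world has none). Each returns a list of dicts, best first, with "confidence" (0 to 1); they miss things now and then, are a little off and sometimes report something else, mostly with a low value. They report only what shows in the picture. A call takes as long as a camera call.
- robot.masks_of(name, camera): "pixels" (400x640 bool, what is visible of it).
- robot.tip_of(name, camera): "point" ([x, y, z] in m, in the coordinates of the camera as it stood for that picture, good to about 4 mm: a listed point, or the origin of a listed thing).
The state is a dict: "time": time; "q": joint angles; "joint_velocities": joint speeds; "joint_torque": joint torques, N m; "position": TCP position; "tool_rot": TCP orientation; "ft_force": force on the tool from outside, world axes, zero at the start; "moment": the same for the moment, N m; "grip_width": finger opening in m.
Only numpy, scipy, OpenCV 4.12 (cv2) and the standard library are available. Lean on these libraries where they do the work, as an engineer would, in place of code of your own. Each camera call takes 0.05 s, during which the arm holds its last target.

### The job

The sprayed test plate must be held without play in the aluminium T-slot fixture so that it can be sanded. Take the quarter-turn stop out of its parking block, drop its T-head into the free stretch of the slot and slide it along until it pushes the plate home against the fence with a light but definite push; keeping it there, press the stop down against its spring, turn it a quarter turn so that its wing stands across the slot and the head catches under the lips, and let go. Never shove the plate hard or force a jammed stop, and leave the sanding block, tape and spanner where they are.

Things in the scene. Friction and masses are not known exactly. Their poses are not given: they have to be found in the camera images.
- fixture: Fixed aluminium T-slot fixture, 92 (x) x 352 (y) mm, top face 24 mm above the bench; origin centre of underside, z up. Side ledges 5 mm high run along it at x = +-39.5 mm. A dark steel fence bar is screwed across its top near the +y end: its face stands at y = 105 to 147 mm, different each run and not measured, so it must be felt.
- slot_start (a point): Slot centre line at top-face level, 120 mm from the fixture's middle at its free -y end: drop the stop in here. Axes as the fixture: y along the slot towards plate and fence. Slot 14 mm wide between lips 6 mm thick; below them an undercut 31 mm wide, 12 mm high. End caps close the slot at y = +-170 mm of the fixture.
- test_plate: Sprayed test plate, brown, loose, 70 (x) x 130 (y) x 10 mm, 0.08 to 0.17 kg, lying on the fixture over the slot, 4 to 45 mm short of the fence. Origin: centre of underside; near edge at y = -65 mm. Pushed along +y it slides with 1 to 2 N until it meets the rigid fence; there the stop must push it with over 3 N for a moment, even briefly never over 20 N.
- stop_grip (a point): Quarter-turn stop, 73 mm tall, 0.16 kg, upright in the parking block. Point: centre of its black wing, 55 mm above the T-head's underside; z up. Wing 12 (x) x 40 (y) x 36 mm high, in line with the head. Below it a steel collar 40 mm across, 12 mm thick, slides on the shank against a spring: underside 9 mm above the head's underside when free, moves up 10 mm.
- stop_head (a point): Middle of the stop's T-head, 12 (x) x 26 (y) x 8 mm high, chamfered foot; point 4 mm above its underside. y along the slot: head passes the lips; y across: caught under them. With the collar just resting on the fixture the head is still between the lips and jams if turned (limit 60 N); pressed 5 mm lower it clears them, 9 mm lower it meets the floor.
- collar (a joint): How far the sprung collar of the stop is pushed up its shank, m (0 free; 0.005 when locked). Spring: 6 N at 0, then 1 N more per mm: 11 N with the head just clear of the lips, 15 N with the head on the slot's floor.
- park_block: Fixed grey plastic parking block, 56 (x) x 64 (y) x 24 mm on a thin flange, origin under its centre. Its pocket, 17 (x) x 31 (y) mm and 16 mm deep, holds the stop's T-head; the collar rests on its top face.
- sanding_block: Bystander: dark sanding block, 63 x 110 x 22 mm, loose. Origin: centre of its underside.
- masking_tape: Bystander: roll of masking tape lying flat, 105 mm across, 24 mm high, loose. Origin: centre of its underside.
- spanner: Bystander: flat spanner, 28 x 176 x 9 mm, loose. Origin: centre of its underside.

How it is judged:
By the outcome, as a careful person would: the job done as asked, in the order asked, and still so for the second after the job is handed in, with the robot touching nothing.
It also fails if it takes over 56 s, if anything falls off the work surface, if the arm or the gripper's body presses on something with over 40 N, if the wrist force passes 120 N, or if a joint passes its speed limit or range.

## Working session

There is one attempt and no reset: what is moved stays moved. The work goes in short steps, Python scripts to look and compute and a shell command to move; the robot and the scene stay as the last step left them, time stands still between calls to the robot, and variables do not carry over. Pictures are saved under pics/ and viewed, and the job is handed in when it is done.

```bash
mkdir -p pics; cat > h.py <<'E'
import numpy as np, cv2
from scipy.spatial.transform import Rotation as R
from rig import robot
def cam2w(p,c):
    k=robot.calibration(c); Rm=cv2.Rodrigues(np.array(k["rvec"],float))[0]
    return Rm.T@(np.array(p)-np.array(k["tvec"]).ravel())
def save(img,n): cv2.imwrite(f"pics/{n}.png",img[:,:,::-1])
def ray(u,v,c,z):
    k=robot.calibration(c); Rm=cv2.Rodrigues(np.array(k["rvec"],float))[0]
    d=Rm.T@np.array([(u-k["cx"])/k["fx"],(v-k["cy"])/k["fy"],1]); o=-Rm.T@np.array(k["tvec"]).ravel()
    return o+d*(z-o[2])/d[2]
def proj(P,c):
    k=robot.calibration(c)
    K=np.array([[k["fx"],0,k["cx"]],[0,k["fy"],k["cy"]],[0,0,1]])
    return cv2.projectPoints(np.array(P,float).reshape(-1,1,3),np.array(k["rvec"],float),np.array(k["tvec"],float),K,None)[0].reshape(-1,2)
E
python3 - <<'E'
from h import *
o=robot.get_obs(); print({k:np.round(v,3).tolist() for k,v in o.items()})
for c in ["scene","top"]:
    save(robot.camera(c),c+"0")
    for n in ["fixture","slot_start","test_plate","stop_grip","stop_head","park_block"]:
        r=robot.tip_of(n,c)
        for d in r[:2]: print(c,n,round(d["confidence"],2),np.round(cam2w(d["point"],c),4))
print(robot.get_obs()["time"])
E
```

```text
{'time': 0.0, 'q': [-1.301, 0.528, 1.434, -0.0, 1.181, -0.178], 'joint_velocities': [-0.002, 0.001, 0.001, 0.002, 0.001, -0.002], 'joint_torque': [0.0, -44.004, -17.66, 0.063, 0.058, -0.0], 'position': [0.27, -0.563, 0.222], 'tool_rot': [0.846, -0.532, -0.001, -0.001], 'ft_force': [-0.077, -0.17, 0.02], 'moment': [0.005, 0.001, -0.013], 'grip_width': 0.087}
scene fixture 0.83 [ 0.5308  0.0512 -0.0025]
scene slot_start 0.78 [ 0.5301 -0.064   0.0261]
scene test_plate 0.78 [0.5356 0.0889 0.0248]
scene test_plate 0.38 [ 0.5304 -0.0658  0.0276]
scene stop_grip 0.5 [ 0.514  -0.3005  0.077 ]
scene stop_head 0.59 [ 0.5137 -0.3025  0.0178]
scene park_block 0.48 [ 0.5159 -0.3028 -0.0012]
top fixture 0.98 [0.534  0.0556 0.0009]
top slot_start 0.57 [ 0.527  -0.062   0.0265]
top test_plate 0.95 [0.5328 0.091  0.0226]
top test_plate 0.67 [ 0.3357 -0.3223 -0.0032]
top park_block 0.65 [0.3051 0.2139 0.0042]
0.7
```

View pics/scene0.png

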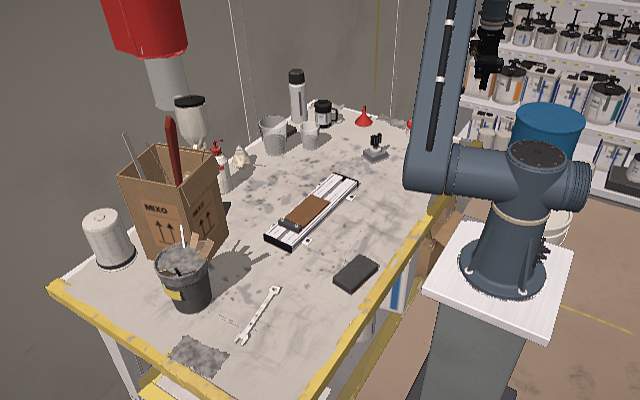

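View pics/top0.png

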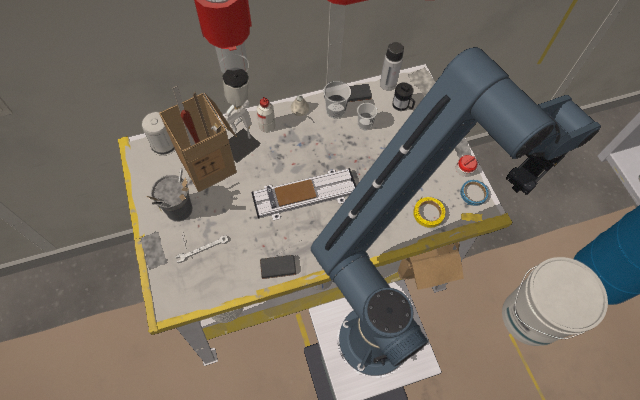

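The scene picture shows the fixture with the brown plate at about (305,212), the fence at (290,222), and the stop in its block at (376,145). In the top picture the arm hides the stop. The plate is at (296,192). I'll move towards the stop and look with the wrist camera.

```bash
python3 -m creep '{"dp":[[-2,-3.2,0],[-2,-3.2,0],[-2,-3.2,0],[-2,-3.2,0],[-2,-3.2,0],[-2,-3.2,0],[-2,-3.2,0],[-2,-3.2,0],[0,0,0]],"turn":[[0,0,0],[0,0,0],[0,0,0],[0,0,0],[0,0,0],[0,0,0],[0,0,0],[0,0,0],[0,0,0]]}' -1
python3 - <<'E'
from h import *
save(robot.camera("wrist"),"w1"); save(robot.camera("top"),"t1")
k=robot.calibration("wrist");Rm=cv2.Rodrigues(np.array(k["rvec"],float))[0]
print(k,-Rm.T@np.array(k["tvec"]).ravel(),Rm)
for c in ["wrist","top"]:
  for n in ["stop_grip","stop_head","park_block"]:
    for d in robot.tip_of(n,c)[:2]: print(c,n,round(d["confidence"],2),np.round(cam2w(d["point"],c),4))
o=robot.get_obs();print(o["time"],o["position"],o["tool_rot"])
E
```

```text
time: 1.6
position: [0.4336, -0.3041, 0.2227]
tool_rot: [0.848, -0.53, -0.001, -0.001]
ft_force: [0.0, -0.6, 0.6]
grip_width: 0.0871
{'fx': 325.1034726608389, 'fy': 325.1034726608389, 'cx': 320.2097315054806, 'cy': 196.88039421676987, 'rvec': array([-2.44289087,  1.53310346,  0.22539054]), 'tvec': array([-0.46539771,  0.20979514,  0.46484239])} [ 0.50416001 -0.27293111  0.38473208] [[ 4.34987443e-01 -9.00436092e-01  8.77009656e-04]
 [-8.62083709e-01 -4.16178343e-01  2.89149210e-01]
 [-2.59995393e-01 -1.26532331e-01 -9.57283639e-01]]
wrist stop_grip 0.93 [ 0.5162 -0.3101  0.0704]
wrist stop_head 0.91 [ 0.5123 -0.3075  0.0188]
wrist park_block 0.58 [ 5.112e-01 -3.100e-01  1.000e-04]
top stop_grip 0.63 [ 0.5095 -0.3014  0.0705]
top stop_head 0.42 [ 0.5153 -0.3011  0.0165]
top park_block 0.54 [ 0.5181 -0.2975 -0.003 ]
2.0 [ 0.43163714 -0.30937082  0.22249557] [ 8.45968147e-01 -5.33233427e-01  3.86458534e-05  6.57621051e-05]
```

View pics/w1.png

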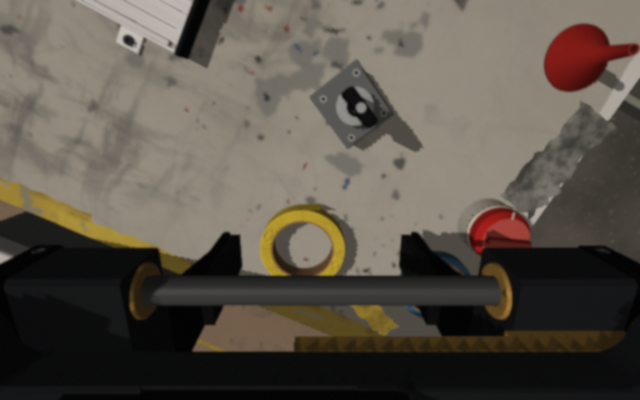

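View pics/t1.png

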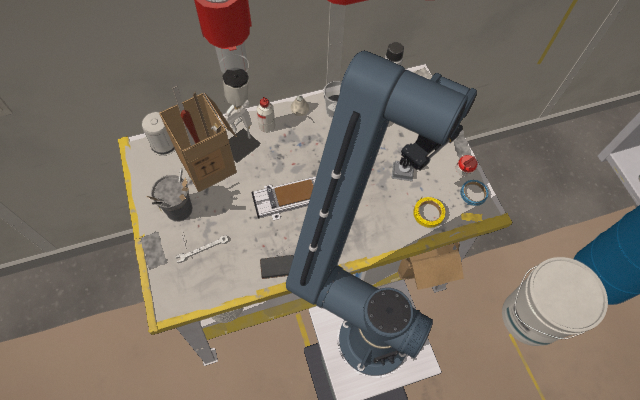

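```bash
python3 - <<'E'
from h import *
im=cv2.imread("pics/w1.png"); cv2.imwrite("pics/w1z.png",cv2.resize(im[50:160,290:430],None,fx=5,fy=5,interpolation=cv2.INTER_CUBIC))
E
```

```text
(no output)
```

View pics/w1z.png

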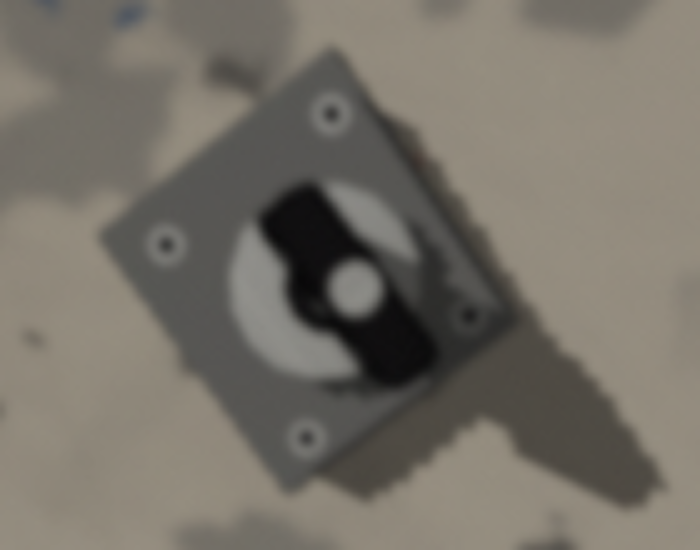

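The wrist picture shows the stop at about (359,107). Its black wing runs from (348,91) to (372,124), and the block's corners are at (357,60), (394,114), (348,148) and (310,97).

```bash
python3 - <<'E'
from h import *
a=ray(348,91,"wrist",.088);b=ray(371.6,123.6,"wrist",.088)
d=b-a;print("wing",a,b,(a+b)/2,np.linalg.norm(d),np.degrees(np.arctan2(d[1],d[0])))
c=[ray(290+x/5,50+y/5,"wrist",.003) for x,y in [(333,48),(518,322),(290,490),(100,237)]]
for i in range(4):
    d=c[(i+1)%4]-c[i];print(np.round(c[i],4),np.linalg.norm(d),np.degrees(np.arctan2(d[1],d[0])))
print(np.mean(c,0))
o=robot.get_obs();print(R.from_quat(o["tool_rot"]).as_matrix())
# fixture visible corner px in w1, and mask fit from top0
robot.camera("top")
E
```

```text
wing [ 0.51961468 -0.29388399  0.088     ] [ 0.50403706 -0.32541812  0.088     ] [ 0.51182587 -0.30965105  0.088     ] 0.0351719156332059 -116.28902091996665
[ 0.5572 -0.293   0.003 ] 0.07264366686394233 -117.17631779859927
[ 0.5241 -0.3577  0.003 ] 0.06371413246944704 152.41225517885456
[ 0.4676 -0.3282  0.003 ] 0.07181957926004437 63.368907372128184
[ 0.4998 -0.264   0.003 ] 0.06439697474176743 -26.847270063310724
[ 0.51217506 -0.31071371  0.003     ]
[[ 4.31324221e-01 -9.02196994e-01 -4.74678334e-06]
 [-9.02196984e-01 -4.31324216e-01 -1.52479814e-04]
 [ 1.35519427e-04  7.00507707e-05 -9.99999988e-01]]
```

```bash
python3 -m creep '{"dp":[[1.16,-2.42,0],[1.16,-2.42,0],[1.16,-2.42,0],[0,0,2],[0,0,2],[0,0,2],[0,0,2],[0,0,2],[0,0,0],[0,0,0]],"turn":[[0,0,0],[0,0,0],[0,0,0],[0,0,-7.5],[0,0,-7.5],[0,0,-7.5],[0,0,-7.5],[0,0,-7.5],[0,0,0],[0,0,0]]}' -1
python3 - <<'E'
from h import *
o=robot.get_obs()
save(robot.camera("wrist"),"w2"); save(robot.camera("top"),"t2")
for c in ["wrist"]:
  for n in ["stop_grip","stop_head"]:
    for d in robot.tip_of(n,c)[:1]: print(c,n,round(d["confidence"],2),np.round(cam2w(d["point"],c),4))
print(o["time"],o["position"],R.from_quat(o["tool_rot"]).as_matrix())
E
```

```text
time: 3.05
position: [0.5125, -0.3086, 0.1225]
tool_rot: [0.972, -0.234, -0.0, -0.0]
ft_force: [0.5, -0.5, 0.8]
grip_width: 0.0869
wrist stop_grip 0.6 [ 0.5148 -0.3043  0.0694]
wrist stop_head 0.93 [ 0.5112 -0.3016  0.0178]
3.05 [ 0.51245665 -0.30863012  0.12246891] [[ 8.90656494e-01 -4.54676633e-01 -4.10826942e-04]
 [-4.54676466e-01 -8.90656565e-01  4.40902395e-04]
 [-5.66373729e-04 -2.05899239e-04 -9.99999818e-01]]
```

View pics/w2.png

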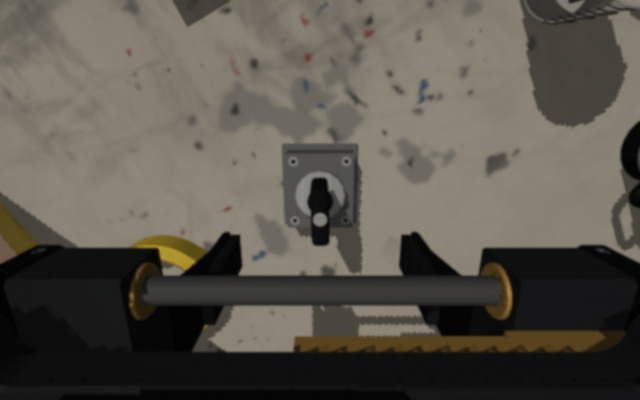

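View pics/t2.png

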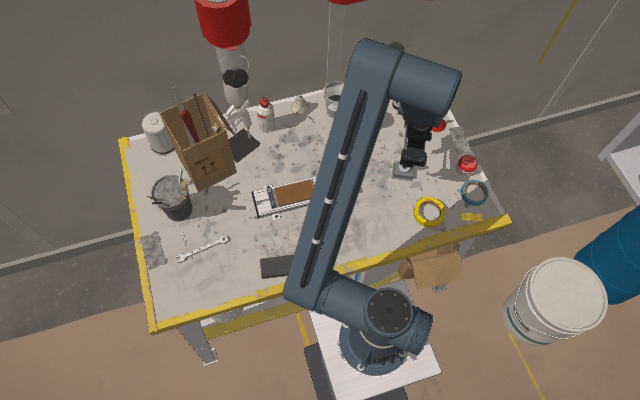

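The wrist picture shows the wing upright in the picture, centred at column 320 between the jaws, rows 180–243, and the block square to it.

```bash
python3 - <<'E'
from h import *
o=robot.get_obs();Rm=R.from_quat(o["tool_rot"]).as_matrix()
for u,v,z in [(319.5,179,.088),(320,244,.088),(282,144,.024),(357,144,.024),(361,229,.024),(283,229,.024)]:
    p=ray(u,v,"wrist",z); print(p, 1000*Rm.T@(p-o["position"]))
# fixture from the first top picture / masks
robot.camera("top")
E
```

```text
[ 0.52724241 -0.28053493  0.088     ] [ -0.48567188 -31.65567678  35.81422801]
[ 0.50741078 -0.32025932  0.088     ] [-0.18385848 12.74284867 35.84345391]
[ 0.50648213 -0.25511115  0.024     ] [-30.66524692 -44.9667724   99.73109429]
[ 0.56008755 -0.28235571  0.024     ] [ 29.46614634 -44.94341473  99.8801559 ]
[ 0.53208442 -0.3504784   0.024     ] [35.33875274 28.47583205 99.94180429]
[ 0.47180926 -0.31979059  0.024     ] [-32.2985291   28.40194075  99.77410555]
```

```bash
python3 -m creep '{"dp":[[0,-0.6,1.8],[0,0,1.8],[0,0,1.8],[0,0,1.8],[0,0,0]],"turn":[[0,0,0],[0,0,0],[0,0,0],[0,0,0],[0,0,0]]}' -1 50
python3 -m creep '{"dp":[[0,0,0],[0,0,0],[0,0,0],[0,0,0],[0,0,0],[0,0,0],[0,0,0],[0,0,0]],"turn":[[0,0,0],[0,0,0],[0,0,0],[0,0,0],[0,0,0],[0,0,0],[0,0,0],[0,0,0]]}' 1 50
```

```text
time: 3.8
position: [0.5143, -0.3019, 0.0491]
tool_rot: [0.973, -0.232, -0.002, -0.001]
ft_force: [-0.5, -0.6, -0.2]
grip_width: 0.0866
time: 4.6
position: [0.5153, -0.3029, 0.0505]
tool_rot: [0.973, -0.232, -0.0, 0.0]
ft_force: [-0.5, -0.4, -0.5]
grip_width: 0.0311
```

```bash
python3 -m creep '{"dp":[[0,0,0],[0,0,0],[0,0,0],[0,0,0],[0,0,0]],"turn":[[0,0,0],[0,0,0],[0,0,0],[0,0,0],[0,0,0]]}' 1 50
python3 - <<'E'
from h import *
o=robot.get_obs(); print({k:np.round(v,4).tolist() for k,v in o.items()})
E
```

```text
time: 5.1
position: [0.5153, -0.3028, 0.0513]
tool_rot: [0.973, -0.232, 0.0, 0.0]
ft_force: [-1.2, 1.3, 6.2]
grip_width: 0.0114
{'time': 5.1, 'q': [-0.718, 0.7257, 1.6283, -0.0001, 0.7874, -0.2495], 'joint_velocities': [-0.0005, -0.0016, -0.0009, -0.0005, -0.0007, 0.0006], 'joint_torque': [-0.163, -42.6211, -10.7847, 0.0837, -0.3956, -0.0038], 'position': [0.5153, -0.3028, 0.0513], 'tool_rot': [0.9727, -0.2321, 0.0, 0.0001], 'ft_force': [-1.203, 1.3292, 6.1913], 'moment': [0.1454, 0.2494, -0.0127], 'grip_width': 0.0114}
```

```bash
python3 -m creep '{"dp":[[0,0,-2],[0,0,-2.5],[0,0,-2.5],[0,0,-2],[-1.14,-3.06,0],[-1.14,-3.06,0],[-1.14,-3.06,0],[-1.14,-3.06,0],[0,0,0],[0,0,0],[0,0,0],[0,0,0],[0,0,0],[0,0,0]],"turn":[[0,0,0],[0,0,0],[0,0,0],[0,0,0],[0,0,0],[0,0,0],[0,0,0],[0,0,0],[0,0,-6.8],[0,0,-6.8],[0,0,-6.8],[0,0,-6.8],[0,0,0],[0,0,0]]}' 1 50
python3 - <<'E'
from h import *
o=robot.get_obs(); print({k:np.round(v,4).tolist() for k,v in o.items()})
save(robot.camera("wrist"),"w3"); 
c="wrist"
for n in ["fixture","slot_start","test_plate","stop_grip","stop_head"]:
    for d in robot.tip_of(n,c)[:1]: print(c,n,round(d["confidence"],2),np.round(cam2w(d["point"],c),4))
E
```

```text
time: 6.5
position: [0.5297, -0.1729, 0.1403]
tool_rot: [1.0, 0.002, -0.0, -0.0]
ft_force: [0.2, -0.2, -0.7]
grip_width: 0.0117
{'time': 6.5, 'q': [-0.5161, 0.5485, 1.6819, 0.0001, 0.9118, -0.5199], 'joint_velocities': [-0.0013, -0.002, -0.0009, 0.0007, 0.0016, -0.0067], 'joint_torque': [0.0399, -41.3638, -13.6174, 0.0369, 0.0745, -0.0246], 'position': [0.5297, -0.1729, 0.1403], 'tool_rot': [1.0, 0.0018, -0.0002, -0.0002], 'ft_force': [0.2046, -0.1878, -0.7218], 'moment': [-0.0582, -0.108, 0.0086], 'grip_width': 0.0117}
wrist slot_start 0.9 [ 0.5292 -0.0645  0.0215]
wrist stop_grip 0.89 [ 0.5296 -0.1749  0.157 ]
wrist stop_head 0.87 [ 0.531  -0.1711  0.1042]
```

View pics/w3.png

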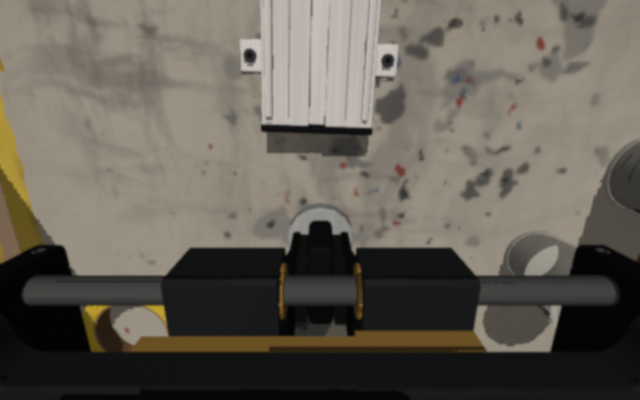

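The wrist picture shows the fixture's near end at row 130, columns 262–372. The slot is near column 317, with a slight yaw. The stop is held upright.

```bash
python3 - <<'E'
from h import *
im=cv2.imread("pics/w3.png"); cv2.imwrite("pics/w3z.png",cv2.resize(im[0:140,240:400],None,fx=4.2,fy=4.2,interpolation=cv2.INTER_CUBIC))
g=cv2.cvtColor(im,cv2.COLOR_BGR2GRAY)
for v in (5,30,60,90,115): print(v,g[v,255:385].tolist())
E
```

```text
5 [138, 136, 134, 136, 147, 165, 176, 173, 170, 176, 184, 186, 183, 180, 171, 151, 132, 146, 169, 178, 179, 179, 180, 180, 181, 182, 182, 180, 179, 180, 181, 178, 173, 161, 153, 163, 175, 179, 180, 181, 181, 182, 182, 182, 182, 181, 180, 180, 180, 181, 181, 183, 185, 185, 177, 153, 127, 144, 176, 189, 192, 191, 190, 190, 190, 190, 189, 187, 187, 187, 186, 187, 185, 178, 171, 174, 180, 182, 182, 182, 182, 182, 182, 184, 186, 186, 185, 183, 180, 179, 179, 179, 180, 180, 176, 164, 153, 162, 175, 179, 180, 177, 176, 175, 176, 178, 178, 179, 179, 180, 180, 179, 173, 157, 150, 168, 181, 183, 180, 176, 170, 162, 163, 174, 172, 153, 134, 132, 133, 134]
30 [132, 132, 133, 134, 139, 154, 172, 179, 179, 180, 185, 186, 183, 180, 174, 158, 134, 139, 167, 179, 180, 180, 179, 180, 181, 183, 182, 181, 180, 180, 180, 179, 173, 159, 153, 168, 179, 181, 180, 180, 180, 181, 181, 181, 180, 180, 179, 179, 180, 181, 181, 183, 185, 183, 174, 163, 169, 183, 189, 191, 191, 190, 189, 189, 188, 187, 186, 187, 187, 186, 186, 181, 165, 154, 166, 179, 182, 183, 183, 182, 181, 182, 184, 187, 187, 186, 183, 181, 180
[... 1462 characters left out ...]
139, 140, 141, 141, 141, 142, 142, 142, 142, 141]
115 [129, 126, 122, 116, 111, 113, 131, 159, 177, 176, 172, 173, 174, 171, 167, 158, 143, 140, 163, 180, 185, 184, 182, 182, 183, 183, 185, 184, 183, 184, 185, 183, 172, 157, 164, 178, 185, 183, 181, 180, 181, 181, 181, 181, 181, 183, 184, 184, 184, 183, 184, 184, 176, 167, 170, 180, 183, 184, 185, 185, 184, 184, 183, 183, 184, 186, 188, 186, 179, 167, 165, 175, 184, 185, 185, 184, 183, 182, 184, 186, 186, 187, 187, 185, 184, 182, 181, 180, 176, 164, 155, 165, 177, 182, 184, 185, 184, 183, 184, 185, 184, 181, 179, 178, 174, 163, 157, 169, 180, 180, 176, 171, 164, 161, 168, 176, 168, 149, 140, 137, 134, 130, 126, 121, 115, 102, 91, 83, 80, 78]
```

View pics/w3z.png

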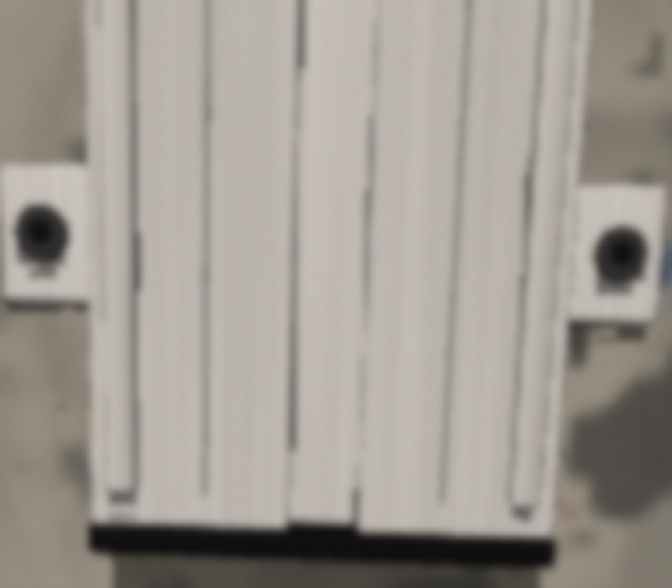

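```bash
python3 - <<'E'
from h import *
o=robot.get_obs();Rm=R.from_quat(o["tool_rot"]).as_matrix();print(o["position"])
L=[ray(c,v,"wrist",.024)for v,c in [(5,311),(30,310),(60,309.6),(90,309),(115,308.3)]]
Rr=[ray(c,v,"wrist",.024)for v,c in [(5,329),(30,328),(60,327),(90,326),(115,324.8)]]
for n,S in (("L",L),("R",Rr),("M",(np.array(L)+np.array(Rr))/2)):
    S=np.array(S);p=np.polyfit(S[:,1],S[:,0],1);print(n,p,np.degrees(np.arctan(p[0])),np.polyval(p,-.064),S[[0,-1],:2])
for c1,c2,v in [(268,373,100),(262.5,373,127)]:
    print(ray(c1,v,"wrist",.024),ray(c2,v,"wrist",.024))
a=ray(262,124.5,"wrist",.024);b=ray(371,128,"wrist",.024);d=b-a;print(a,b,np.degrees(np.arctan2(d[1],d[0])))
print(np.degrees(np.arctan2(Rm[1,0],Rm[0,0])))
E
```

```text
[ 0.52990302 -0.17309935  0.14054234]
L [0.02846975 0.52272116] 1.6307558246818148 0.520899091820636 [[ 0.52213259 -0.02526924]
 [ 0.51966545 -0.10639066]]
R [0.02861551 0.53652701] 1.639100544190631 0.5346956137440305 [[ 0.53580417 -0.02519479]
 [ 0.53338692 -0.10631588]]
M [0.02854261 0.52962408] 1.6349273596606477 0.5277973555084552 [[ 0.52896838 -0.02523201]
 [ 0.52652618 -0.10635327]]
[ 0.4866412  -0.09461563  0.024     ] [ 0.57284424 -0.0941459   0.024     ]
[ 0.48112922 -0.11638976  0.024     ] [ 0.57398271 -0.1158837   0.024     ]
[ 0.48080422 -0.11433529  0.024     ] [ 0.57234384 -0.11671764  0.024     ] -1.4908063967789658
0.3168944779762622
```

```bash
python3 - <<'E'
from h import *
im=cv2.imread("pics/w3.png"); cv2.imwrite("pics/w3c.png",cv2.resize(im[190:290,260:380],None,fx=6,fy=6,interpolation=cv2.INTER_CUBIC))
o=robot.get_obs();Rm=R.from_quat(o["tool_rot"]).as_matrix()
# expected collar outline at tool: collar underside 9mm above head underside ; grip pt 19 behind TCP is 55 above
for zz in (27,15):   # mm beyond TCP: head underside at +36, collar underside +27, collar top +15
    P=[o["position"]+Rm@(np.array([20*np.cos(t),20*np.sin(t),zz])/1000) for t in np.linspace(0,2*np.pi,9)[:-1]]
    print(zz,np.round(proj(P,"wrist"),1).tolist())
E
```

```text
27 [[352.0, 231.5], [342.3, 251.9], [320.2, 260.2], [298.1, 251.9], [288.3, 231.5], [297.2, 210.1], [320.2, 201.1], [343.2, 210.1]]
15 [[353.9, 239.4], [343.6, 260.9], [320.2, 269.5], [296.8, 260.9], [286.4, 239.4], [295.7, 216.9], [320.2, 207.4], [344.6, 216.9]]
```

View pics/w3c.png

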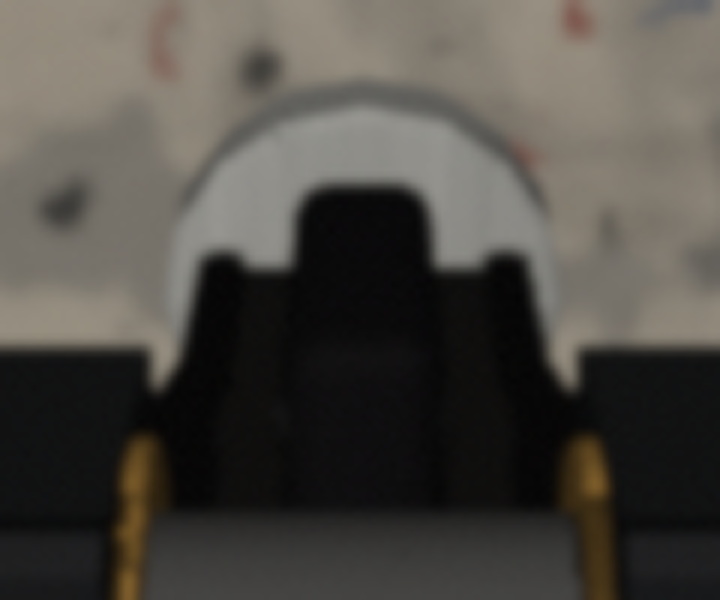

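```bash
python3 -m creep '{"dp":[[0,0,0],[-0.18,-3.7,1.3],[-0.18,-3.7,1.3],[-0.17,-3.7,1.4],[0,0,0],[0,0,0],[0,0,0]],"turn":[[0,0,1.9],[0,0,0],[0,0,0],[0,0,0],[0,0,0],[0,0,0],[0,0,0]]}' 1 50
python3 - <<'E'
from h import *
o=robot.get_obs();Rm=R.from_quat(o["tool_rot"]).as_matrix();print(o["time"],o["position"],np.degrees(np.arctan2(Rm[1,0],Rm[0,0])),o["ft_force"])
save(robot.camera("wrist"),"w4");
im=cv2.imread("pics/w4.png"); cv2.imwrite("pics/w4z.png",cv2.resize(im[0:250,230:410],None,fx=2.4,fy=2.4,interpolation=cv2.INTER_CUBIC)) 
c="wrist"
for n in ["slot_start","test_plate"]:
    for d in robot.tip_of(n,c)[:1]: print(c,n,round(d["confidence"],2),np.round(cam2w(d["point"],c),4))
E
```

```text
time: 7.5
position: [0.5286, -0.0629, 0.101]
tool_rot: [1.0, -0.014, 0.001, 0.0]
ft_force: [-0.6, -0.5, -1.1]
grip_width: 0.0118
7.5 [ 0.52860013 -0.06285819  0.10098987] -1.5694076619619517 [-0.58508131 -0.5477453  -1.12641238]
wrist slot_start 0.67 [ 0.5271 -0.0674  0.0238]
```

View pics/w4z.png

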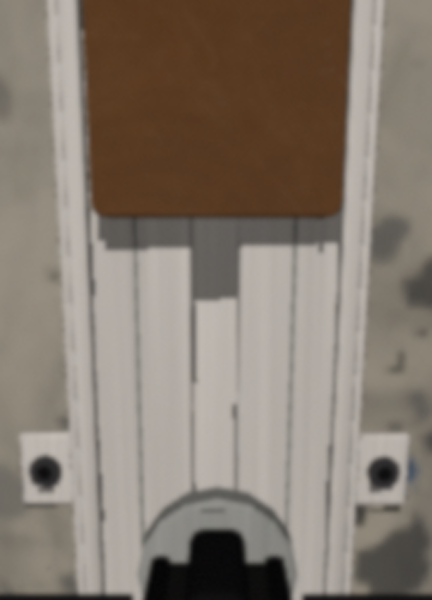

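The wrist picture shows the plate's near edge at crop row 215. The slot runs straight between crop columns 193 and 238, and the stop's collar is centred near 218.

```bash
python3 - <<'E'
from h import *
im=cv2.imread("pics/w4.png");g=cv2.cvtColor(im,cv2.COLOR_BGR2GRAY)
for v in (95,105,115,130,145,160,180,190,198): print(v,g[v,305:336].tolist())
o=robot.get_obs();Rm=R.from_quat(o["tool_rot"]).as_matrix()
def t(u,v,z): return np.round(1000*Rm.T@(ray(u,v,"wrist",z)-o["position"]),2)
for u1,u2,v in [(310,329.5,105),(310.5,329,145),(311,328.5,180),(311,328.5,195)]: a,b=t(u1,v,.024),t(u2,v,.024);print(v,a,b,(a+b)/2)
print(t(320,139.5,.034), t(230+104/2.4,89,.034),t(230+335/2.4,89,.034),t(270,89.5,.034))
# left/right outer edges of fixture, at top (z 24): 
E
```

```text
95 [95, 95, 94, 88, 82, 86, 93, 97, 98, 97, 96, 96, 97, 98, 97, 96, 96, 96, 95, 95, 95, 96, 95, 92, 90, 91, 92, 93, 92, 92, 91]
105 [181, 183, 179, 164, 132, 103, 95, 97, 98, 97, 97, 96, 97, 97, 98, 97, 96, 96, 96, 95, 95, 96, 96, 99, 121, 153, 172, 178, 178, 177, 177]
115 [181, 182, 179, 164, 135, 105, 95, 98, 98, 98, 97, 96, 97, 97, 97, 96, 96, 95, 95, 95, 95, 96, 96, 100, 125, 156, 173, 178, 178, 177, 177]
130 [179, 180, 177, 163, 132, 113, 137, 170, 184, 185, 184, 184, 184, 184, 183, 182, 182, 181, 181, 180, 181, 181, 175, 160, 150, 162, 174, 177, 176, 176, 176]
145 [177, 180, 178, 165, 137, 115, 136, 169, 183, 185, 183, 183, 183, 183, 182, 180, 180, 180, 179, 179, 180, 180, 176, 164, 157, 167, 174, 175, 175, 175, 175]
160 [175, 177, 176, 168, 153, 147, 162, 175, 181, 182, 182, 181, 181, 181, 180, 180, 179, 179, 178, 179, 179, 179, 175, 166, 163, 169, 174, 174, 174, 175, 174]
180 [173, 175, 176, 169, 151, 145, 164, 177, 181, 182, 180, 179, 180, 180, 178, 177, 177, 177, 178, 177, 177, 171, 155, 145, 158, 170, 173, 174, 173, 174, 173]
190 [172, 173, 174, 169, 152, 147, 164, 176, 180, 180, 179, 179, 179, 179, 177, 176, 175, 176, 177, 177, 176, 170, 153, 141, 154, 168, 173, 173, 174, 173, 172]
198 [171, 172, 174, 169, 154, 147, 163, 176, 178, 180, 179, 178, 178, 177, 176, 175, 175, 177, 177, 177, 176, 169, 152, 141, 156, 169, 173, 173, 174, 173, 172]
105 [ -7.13 -75.46  76.98] [  6.66 -75.46  77.  ] [ -0.235 -75.46   76.99 ]
145 [ -7.02 -47.25  76.99] [  6.53 -47.25  77.01] [ -0.245 -47.25   77.   ]
180 [ -6.88 -20.88  77.01] [  6.35 -20.87  77.03] [ -0.265 -20.875  77.02 ]
195 [-6.98 -9.05 77.01] [ 6.44 -9.04 77.03] [-0.27  -9.045 77.02 ]
[-6.000e-02 -5.244e+01  6.700e+01] [-31.25 -85.93  66.93] [ 33.12 -85.93  67.03] [-33.49 -85.62  66.93]
```

```bash
python3 -m creep '{"dp":[[-0.05,0,1.3],[0,0,1.3],[0,0,1.2],[0,0,0],[0,0,0.3],[0,0,0.3],[0,0,0.3]],"turn":[[0,0,0],[0,0,0],[0,0,0],[0,0,0],[0,0,0],[0,0,0],[0,0,0]]}' 1 50
```

```text
time: 8.35
position: [0.5274, -0.062, 0.0536]
tool_rot: [1.0, -0.013, 0.0, 0.0]
ft_force: [-0.5, 0.5, -2.2]
grip_width: 0.0116
```

```bash
for i in 1 2; do python3 -m creep '{"dp":[[0,0,0.1],[0,0,0]],"turn":[[0,0,0],[0,0,0]]}'; done
```

```text
time: 8.55
position: [0.5271, -0.0619, 0.0525]
tool_rot: [1.0, -0.013, -0.0, -0.0]
ft_force: [-0.5, -0.3, -2.3]
grip_width: 0.0114
time: 8.75
position: [0.5273, -0.0619, 0.0521]
tool_rot: [1.0, -0.013, 0.0, 0.0]
ft_force: [-0.3, 0.3, 1.6]
grip_width: 0.0113
```

```bash
python3 -m creep '{"dp":[[0,0,-0.08],[0,-1,0],[0,-1,0],[0,-1,0],[0,-1,0],[0,-1,0],[0,-0.5,0],[0,-0.2,0],[0,-0.2,0],[0,0,0]],"turn":[[0,0,0],[0,0,0],[0,0,0],[0,0,0],[0,0,0],[0,0,0],[0,0,0],[0,0,0],[0,0,0],[0,0,0]]}'
python3 - <<'E'
from h import *
o=robot.get_obs();Rm=R.from_quat(o["tool_rot"]).as_matrix();print(o["time"],o["position"],np.degrees(np.arctan2(Rm[1,0],Rm[0,0])),o["ft_force"],o["moment"])
save(robot.camera("wrist"),"w5");
E
```

```text
time: 9.75
position: [0.5287, -0.0029, 0.0523]
tool_rot: [1.0, -0.013, -0.0, -0.0]
ft_force: [0.7, 0.2, -2.6]
grip_width: 0.0113
9.75 [ 0.5286759  -0.00286157  0.05233331] -1.5450676722319843 [ 0.70245083  0.23269333 -2.58778068] [ 0.03534247 -0.15260621  0.00249199]
```

View pics/w5.png

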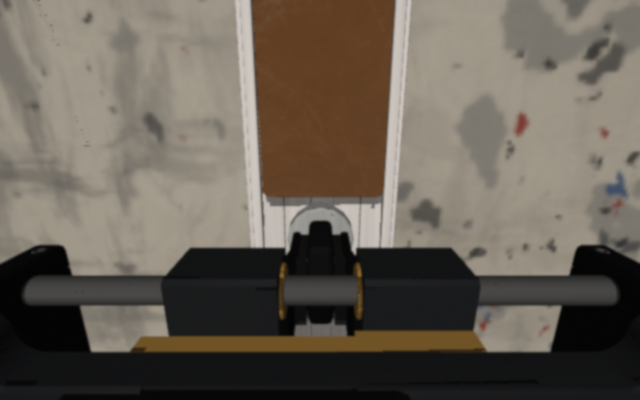

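The wrist picture shows the stop in the slot with its collar about 6 mm from the plate's near edge (row 195). I'll estimate the fence gap from the first top and scene pictures.

```bash
python3 - <<'E'
import cv2
im=cv2.imread("pics/top0.png")
a=cv2.resize(im[165:225,245:325],None,fx=9,fy=9,interpolation=cv2.INTER_CUBIC); cv2.imwrite("pics/tz.png",a)
im=cv2.imread("pics/scene0.png")
a=cv2.resize(im[170:255,260:365],None,fx=7,fy=7,interpolation=cv2.INTER_CUBIC); cv2.imwrite("pics/sz.png",a)
E
```

```text
(no output)
```

View pics/tz.png

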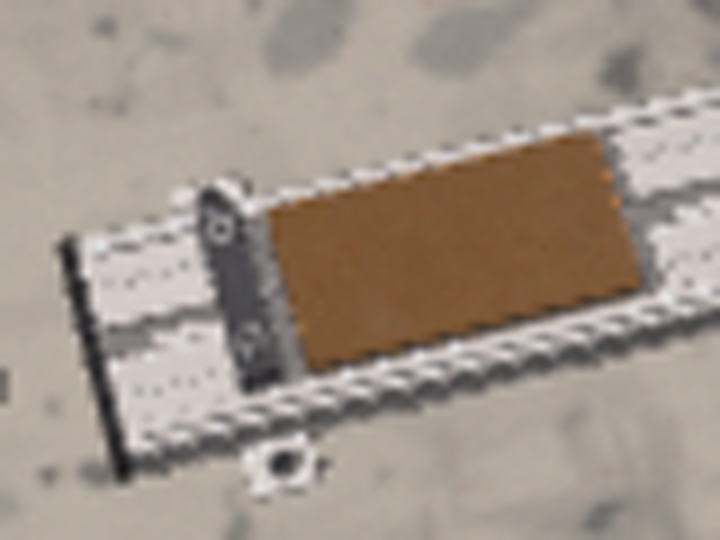

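View pics/sz.png

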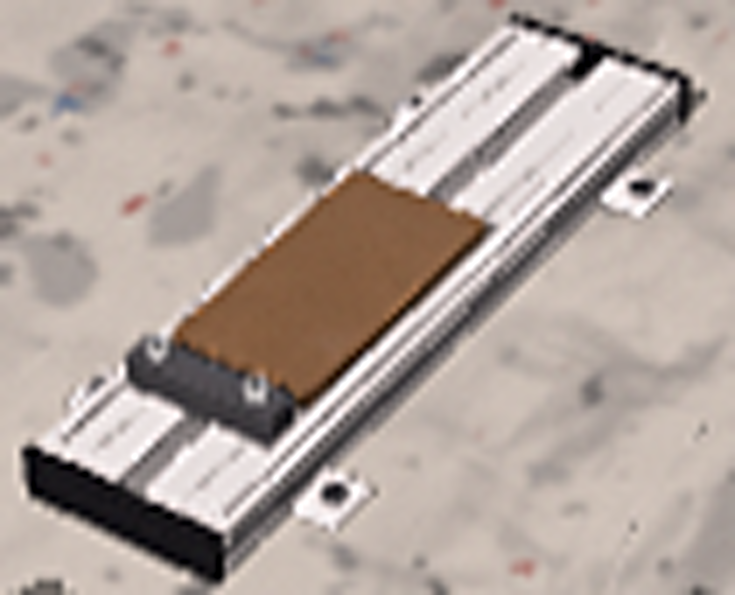

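```bash
python3 - <<'E'
from h import *
k=robot.calibration("top");Rm=cv2.Rodrigues(np.array(k["rvec"],float))[0];print("top cam",-Rm.T@np.array(k["tvec"]).ravel())
f=lambda x,y,z: ray(245+x/9,165+y/9,"top",z)
n=f(622,210,.034);p=f(286,290,.034);print("near,far",n,p,np.linalg.norm(n-p))
for x,y in [(262,296),(280,292)]:
  for z in (.024,.034,.044): print(x,z,f(x,y,z)[1]-p[1])
E
```

```text
top cam [-0.23993402  0.27726772  1.57433808]
near,far [0.52481278 0.02416094 0.034     ] [0.52966549 0.15442546 0.034     ] 0.1303548775970351
262 0.024 0.0085028653611664
262 0.034 0.009240378008222916
262 0.044 0.009977890655279487
280 0.024 0.0015849734315919184
280 0.034 0.0023671079066823475
280 0.044 0.0031492423817727766
```

```bash
python3 -m creep '{"dp":[[0,-0.1,0],[0,-0.1,0],[0,-0.1,0],[0,-0.1,0],[0,-0.1,0],[0,-0.1,0]],"turn":[[0,0,0],[0,0,0],[0,0,0],[0,0,0],[0,0,0],[0,0,0]]}'
for i in 1 2 3; do python3 -m creep '{"dp":[[0,-0.08,0],[0,0,0]],"turn":[[0,0,0],[0,0,0]]}' | grep -E "pos|ft"; done
```

```text
time: 10.4
position: [0.5289, 0.0031, 0.0524]
tool_rot: [1.0, -0.013, 0.0, 0.0]
ft_force: [0.9, 0.4, -1.4]
grip_width: 0.0115
position: [0.5289, 0.0039, 0.0524]
ft_force: [0.1, -0.4, -1.3]
position: [0.5289, 0.0046, 0.0524]
ft_force: [-0.3, -1.2, -0.9]
position: [0.5289, 0.0055, 0.0524]
ft_force: [0.1, -0.8, -1.7]
```

```bash
for i in 1 2 3 4; do python3 -m creep '{"dp":[[0,-0.07,0],[0,0,0]],"turn":[[0,0,0],[0,0,0]]}' | grep -E "pos|ft"; done
```

```text
position: [0.529, 0.0062, 0.0524]
ft_force: [-0.1, -0.7, -0.6]
position: [0.529, 0.0069, 0.0524]
ft_force: [0.3, -0.9, -1.3]
position: [0.529, 0.0076, 0.0524]
ft_force: [-0.3, -0.5, -1.1]
position: [0.529, 0.0083, 0.0524]
ft_force: [0.8, -1.2, -2.4]
```

```bash
python3 -m creep '{"dp":[[0,-0.07,0],[0,0,0]],"turn":[[0,0,0],[0,0,0]]}' | grep -E "pos|ft"
python3 -m creep '{"dp":[[0,-0.07,0],[0,0,0]],"turn":[[0,0,0],[0,0,0]]}' | grep -E "pos|ft"
```

```text
position: [0.529, 0.009, 0.0524]
ft_force: [0.5, -0.7, -1.0]
position: [0.5291, 0.0097, 0.0524]
ft_force: [0.7, -0.8, -1.9]
```

```bash
python3 -m creep '{"dp":[[0,-0.07,0],[0,0,0]],"turn":[[0,0,0],[0,0,0]]}'
python3 - <<'E'
from h import *
robot.camera("top")
save(robot.camera("wrist"),"w6")
E
```

```text
time: 12.4
position: [0.5291, 0.0104, 0.0524]
tool_rot: [1.0, -0.013, 0.0, -0.0]
ft_force: [0.8, -0.5, -1.4]
grip_width: 0.0119
```

View pics/w6.png

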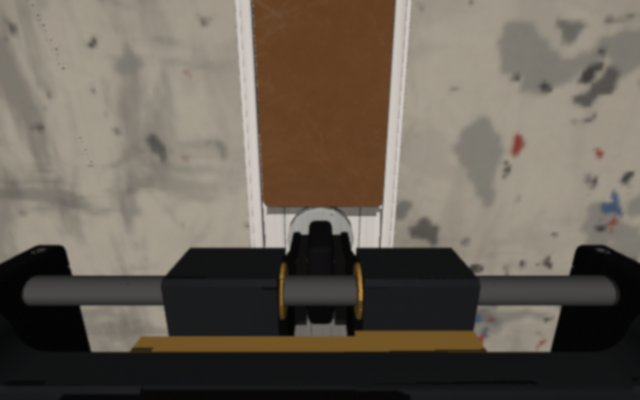

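The collar now touches the plate's edge (row 206), and the plate is sliding along with about 1 N.

```bash
python3 -m creep '{"dp":[[0,-0.07,0],[0,0,0]],"turn":[[0,0,0],[0,0,0]]}' | grep -E "pos|ft"
python3 -m creep '{"dp":[[0,-0.07,0],[0,0,0]],"turn":[[0,0,0],[0,0,0]]}' | grep -E "pos|ft"
```

```text
position: [0.5291, 0.0111, 0.0523]
ft_force: [-0.2, -0.8, -1.7]
position: [0.5292, 0.0118, 0.0523]
ft_force: [1.3, -1.2, -1.4]
```

```bash
python3 -m creep '{"dp":[[0,-0.07,0],[0,0,0]],"turn":[[0,0,0],[0,0,0]]}' | grep -E "pos|ft"
python3 -m creep '{"dp":[[0,-0.07,0],[0,0,0]],"turn":[[0,0,0],[0,0,0]]}' | grep -E "pos|ft"
```

```text
position: [0.5292, 0.0125, 0.0524]
ft_force: [0.5, -1.5, -1.9]
position: [0.5292, 0.0132, 0.0524]
ft_force: [-0.0, -1.8, -1.0]
```

```bash
python3 -m creep '{"dp":[[0,-0.07,0],[0,0,0]],"turn":[[0,0,0],[0,0,0]]}' | grep -E "pos|ft"
python3 -m creep '{"dp":[[0,-0.07,0],[0,0,0]],"turn":[[0,0,0],[0,0,0]]}' | grep -E "time|pos|ft"
```

```text
position: [0.5291, 0.0136, 0.0524]
ft_force: [0.5, -1.9, -1.6]
time: 13.7
position: [0.5292, 0.0137, 0.0524]
ft_force: [0.3, -6.1, -1.2]
```

The force rose to 6 N with no further travel, so the plate is against the fence. Next I'll press down while holding it there.

```bash
python3 -m creep '{"dp":[[0,0,0.15],[0,0,0.15],[0,0,0.15],[0,0,0]],"turn":[[0,0,0],[0,0,0],[0,0,0],[0,0,0]]}' | grep -E "pos|ft"
python3 -m creep '{"dp":[[0,0,0.15],[0,0,0.15],[0,0,0]],"turn":[[0,0,0],[0,0,0],[0,0,0]]}'
```

```text
position: [0.5293, 0.0137, 0.0488]
ft_force: [-2.1, -4.7, 8.6]
time: 14.4
position: [0.5293, 0.0137, 0.0462]
tool_rot: [1.0, -0.013, 0.0, 0.001]
ft_force: [-2.4, -4.4, 10.5]
grip_width: 0.0117
```

```bash
python3 -m creep '{"dp":[[0,-0.02,0.1],[0,0,0]],"turn":[[0,0,0],[0,0,0]]}' | grep -E "pos|ft"
python3 -m creep '{"dp":[[0,0,0],[0,0,0],[0,0,0]],"turn":[[0,0,5],[0,0,5],[0,0,0]]}'
```

```text
position: [0.5293, 0.0138, 0.0454]
ft_force: [-2.5, -5.7, 11.3]
time: 14.9
position: [0.5291, 0.0135, 0.0455]
tool_rot: [0.995, -0.1, 0.0, 0.001]
ft_force: [-2.5, -7.1, 11.6]
grip_width: 0.0116
```

```bash
python3 -m creep '{"dp":[[0,0,0],[0,0,0],[0,0,0],[0,0,0]],"turn":[[0,0,5],[0,0,5],[0,0,5],[0,0,0]]}'
python3 - <<'E'
from h import *
o=robot.get_obs();Rm=R.from_quat(o["tool_rot"]).as_matrix();print(np.degrees(np.arctan2(Rm[1,0],Rm[0,0])),o["moment"],o["joint_torque"])
E
```

```text
time: 15.3
position: [0.5288, 0.0134, 0.0454]
tool_rot: [0.973, -0.229, 0.0, 0.001]
ft_force: [-3.4, -7.0, 11.2]
grip_width: 0.0115
-26.517981089400546 [-1.49996093  0.6600806   0.00773443] [  3.88471976 -35.64504147  -7.96748847   1.5989428   -0.66157009
   0.27222061]
```

```bash
python3 -m creep '{"dp":[[0,0,0],[0,0,0],[0,0,0],[0,0,0]],"turn":[[0,0,7],[0,0,7],[0,0,7],[0,0,0]]}'
```

```text
time: 15.7
position: [0.529, 0.0132, 0.0455]
tool_rot: [0.915, -0.403, 0.001, 0.001]
ft_force: [-4.4, -8.6, 12.0]
grip_width: 0.0117
```

```bash
python3 -m creep '{"dp":[[0,0,0],[0,0,0],[0,0,0],[0,0,0]],"turn":[[0,0,7],[0,0,7],[0,0,7],[0,0,0]]}'
```

```text
time: 16.1
position: [0.5295, 0.0129, 0.0456]
tool_rot: [0.826, -0.563, 0.001, 0.001]
ft_force: [-3.0, -8.6, 11.3]
grip_width: 0.0113
```

```bash
python3 -m creep '{"dp":[[0,0,0],[0,0,0],[0,0,0],[0,0,0],[0,0,0]],"turn":[[0,0,7],[0,0,7],[0,0,7],[0,0,2],[0,0,0]]}'
python3 - <<'E'
from h import *
o=robot.get_obs();Rm=R.from_quat(o["tool_rot"]).as_matrix();print(np.degrees(np.arctan2(Rm[1,0],Rm[0,0])),o["moment"],o["q"])
save(robot.camera("wrist"),"w7");save(robot.camera("scene"),"s7")
im=cv2.imread("pics/s7.png");cv2.imwrite("pics/s7z.png",cv2.resize(im[150:260,250:390],None,fx=5,fy=5,interpolation=cv2.INTER_CUBIC))
E
```

```text
time: 16.6
position: [0.5293, 0.0125, 0.0455]
tool_rot: [-0.698, 0.716, -0.001, -0.001]
ft_force: [-3.3, -11.5, 11.0]
grip_width: 0.0114
-91.4073410951151 [-1.95484553  0.72596475  0.1000413 ] [-0.18554772  0.6802961   1.80743417 -0.00583243  0.6528439   1.41444177]
```

View pics/w7.png

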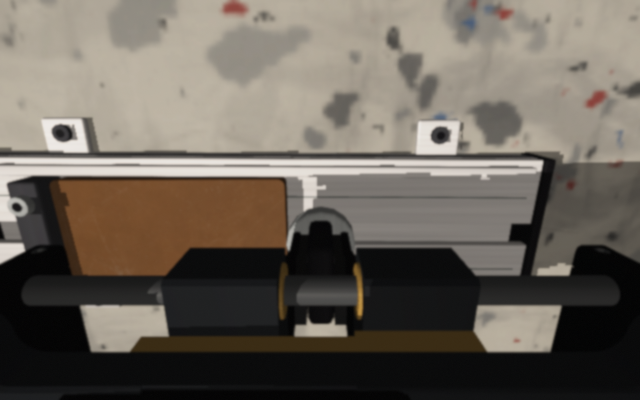

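View pics/s7z.png

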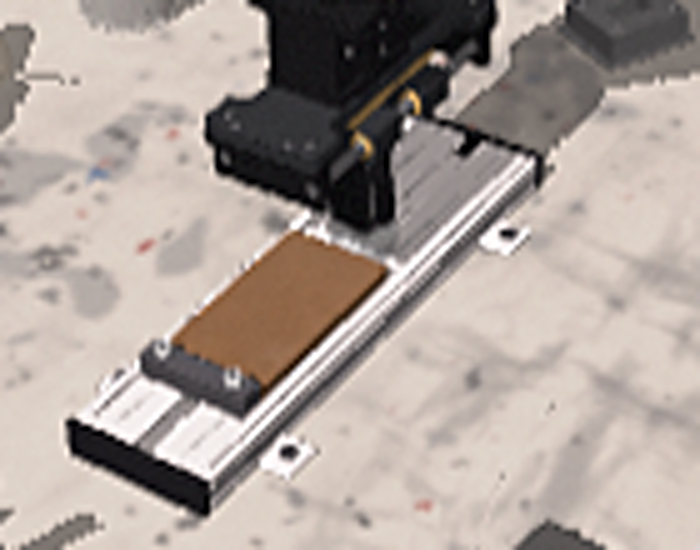

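The wrist picture shows the wing across the slot, the collar against the plate edge at column 287 and the plate at the fence (column 60). The scene picture agrees. I'll ease the head up under the lips, then let go.

```bash
python3 -m creep '{"dp":[[0,0,-0.1],[0,0,-0.1],[0,0,-0.1],[0,0,0]],"turn":[[0,0,0],[0,0,0],[0,0,0],[0,0,0]]}'
```

```text
time: 17.1
position: [0.5292, 0.0125, 0.0471]
tool_rot: [-0.698, 0.716, -0.001, -0.001]
ft_force: [-1.0, -10.9, 0.0]
grip_width: 0.0115
```

```bash
python3 -m creep '{"dp":[[0,0,0],[0,0,0],[0,0,0],[0,0,0],[0,0,0],[0,0,0]],"turn":[[0,0,0],[0,0,0],[0,0,0],[0,0,0],[0,0,0],[0,0,0]]}' 0.2 20
```

```text
time: 17.7
position: [0.5289, 0.0149, 0.0466]
tool_rot: [-0.698, 0.716, 0.0, -0.0]
ft_force: [-0.1, -0.2, 0.8]
grip_width: 0.0345
```

```bash
python3 -m creep '{"dp":[[0.2,0,0],[0,0,-1],[0,0,-2],[0,0,-3],[0,0,-3],[0,0,-3],[0,2,-2],[0,3,0],[0,3,0],[0,0,0]],"turn":[[0,0,0],[0,0,0],[0,0,0],[0,0,0],[0,0,0],[0,0,0],[0,0,0],[0,0,0],[0,0,0],[0,0,0]]}'
python3 - <<'E'
from h import *
save(robot.camera("wrist"),"w8");save(robot.camera("scene"),"s8")
im=cv2.imread("pics/s8.png");cv2.imwrite("pics/s8z.png",cv2.resize(im[150:260,250:390],None,fx=5,fy=5,interpolation=cv2.INTER_CUBIC))
for n in ["stop_grip","stop_head"]:
    for d in robot.tip_of(n,"wrist")[:1]: print(n,round(d["confidence"],2),np.round(cam2w(d["point"],"wrist"),4))
E
```

```text
time: 18.7
position: [0.4437, 0.0159, 0.1872]
tool_rot: [-0.698, 0.717, 0.002, -0.002]
ft_force: [-0.4, 0.2, 0.2]
grip_width: 0.0349
stop_grip 0.58 [0.5346 0.0087 0.0657]
stop_head 0.57 [0.537  0.0126 0.0127]
```

View pics/w8.png

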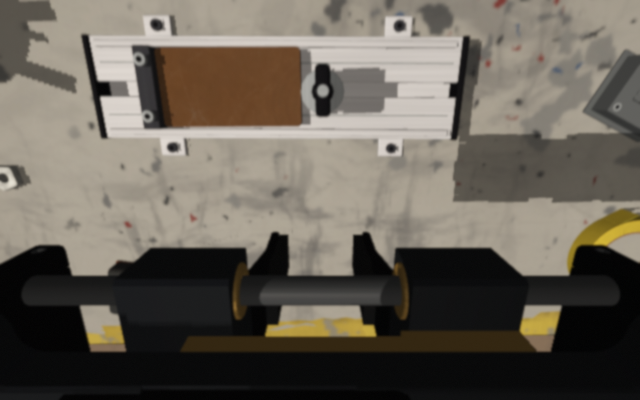

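View pics/s8z.png

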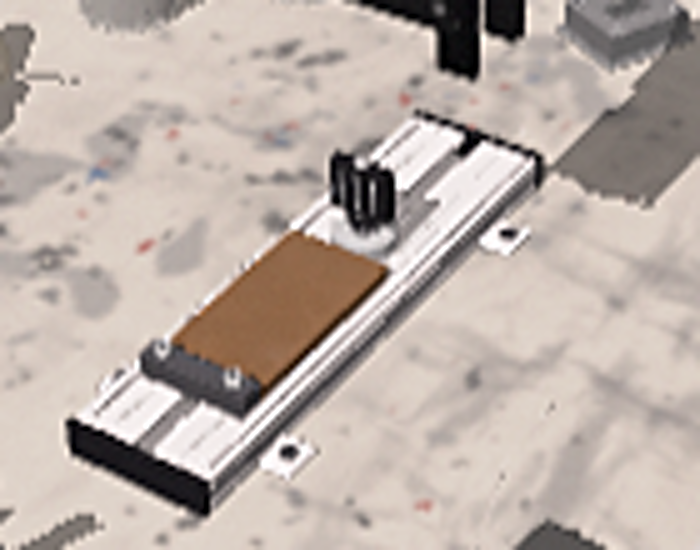

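```bash
python3 - <<'E'
import cv2
im=cv2.imread("pics/w8.png");cv2.imwrite("pics/w8z.png",cv2.resize(im[30:145,120:360],None,fx=3.3,fy=3.3,interpolation=cv2.INTER_CUBIC))
E
```

```text
(no output)
```

View pics/w8z.png

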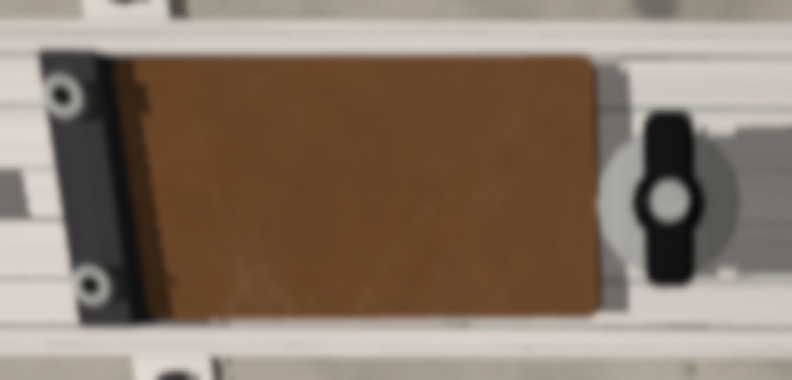

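The enlarged picture shows the fence, plate and collar touching in line with no visible gap. The wing stands across the slot.

```bash
python3 -c "
from rig import robot
print(robot.get_obs()['time']); print(robot.hand_in())"
```

```text
18.9
the job is handed in; nothing more can be done
None
```

I clamped the plate against the fence with the quarter-turn stop and handed the job in at 18.9 s; the hand-in gave no verdict.

- **Push:** I lifted the stop from its block, dropped it into the slot without jamming, and slid the plate home with about 1 to 2 N. The fence was felt as a rise to about 6 N with no further travel.
- **Lock:** Keeping the push, I pressed the stop down about 7 mm and turned it 90°. The sideways force crept up to 11.5 N during the turn, under the 20 N limit. Easing up, the vertical force fell to zero at the height where the head should catch under the lips.
- **Last checks:** After letting go, the pictures show fence, plate and collar in line with no visible gap, and the wing across the slot. The wing's measured height was 65.7 mm, against 65 mm expected when locked. The gripper is well clear.
- **Not fully checked:** I read forces only at the end of each move, so short peaks between readings were not seen. The arm sprang forward about 2.4 mm as the gripper opened. I did not compare the sanding block, tape and spanner before and after; I never moved the arm near them.

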